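Tip the tea brick down to the fence

TASK

Without touching the pressed tea brick, bring it down to the fence of the hinged drain board: take its handle bar in a light grip and raise the board slowly until the brick just starts to slide, then hold the board still at that angle while the brick slides gently down to the fence; the brick is brittle and must not shoot down, and the board must not be wrenched. Then lower the board gently until it lies flat again, leave the brick resting against the fence, let go of the bar and leave the things standing around where they are.

Things in the scene. Friction and masses are not known exactly. Their poses are not given: they have to be found in the camera images.
- board (a joint): angle (rad) of the hinged aluminium drain board: 0 flat on its stand (firm stop), grows as the handle end is raised, up to 0.85. Slightly stiff hinge (0.15 N m); the 0.6 kg board falls back if let go. Plate 260 x 160 x 6 mm with dark drain holes, upper face 56 mm above the work surface when flat. The brick starts to slide at 0.21 to 0.53, different each run, and keeps sliding at that angle
- handle_bar (a point): middle of the board's handle: round dark steel bar, 12 mm thick, 140 mm long, parallel to the hinge, on the robot's side, 53 mm above the work surface when flat. It stands 50 mm out from the board's free edge on two thin rods 65 mm either side of this point, open before, behind and below. It turns with the board and can rotate in the grip; a grip of 10 to 20 N is plenty, over 35 N is too hard. Axes as hinge_axis
- hinge_axis (a point): point on the hinge axis, half-way across the board's end farther from the robot, 50 mm above the work surface, at the height of the plate's underside. Axes turn with the board: x along the board away from the handle bar, y along the hinge, z square to the plate (up when flat). The bar's centre is at x -310 mm, z 3 mm here; the plate spans x -260 to 0 mm
- fence_foot (a point): foot of the fence's inner face on the board's upper face, half-way across. The fence is an aluminium upstand 16 mm high and 8 mm thick right across the board at its hinge end, fixed to the board; this point is at x -8 mm, z 6 mm in the frame of hinge_axis; same axes
- brick: loose pressed tea brick: dark brown slab 70 mm (x, along the board) by 110 mm (y), 22 mm high, scored top, about 0.15 to 0.28 kg. Origin at the centre of its underside, z out of its top. It starts on the board 95 to 150 mm short of the fence, up to 30 mm off the middle line and 0.1 rad askew. Against the fence its origin is 35 mm from fence_foot along x
- stand: fixed low dark steel stand that carries the board, two side rails 176 mm apart, 250 mm long, 50 mm high; origin at its centre on the work surface, x from the handle towards the hinge, hinge axis at x 130 mm. The handle bar sticks out beyond the rails, at x -180 mm
- jug: bystander: white plastic jug with a handle, 80 mm in diameter, 110 mm high, standing beside the board; origin at the centre of its underside
- canister: bystander: white ceramic jar with a steel cap, 76 mm in diameter, 130 mm high, standing beside the board; origin at the centre of its underside
- tamper: bystander: dark steel tamper, 56 mm in diameter, 90 mm high, standing beside the board; origin at the centre of its underside
There are look-alikes about, which are no part of the job. Leave any green or turquoise look-alike of the brick alone.

How it is judged:
On the way, in this order (a step that is already met when the one before it is completed fails the run):
1. the board is raised with the brick still resting far from the fence (value of joint board above 0.1 rad and x of brick in the frame of fence_foot below -0.115 m), for 0.1 s.
2. the brick slides down the board while the board is held still at its angle (value of joint board above 0.1 rad and velocity of joint board between -0.05 and 0.05 rad/s and linear speed of brick above 0.02 m/s and x of brick in the frame of fence_foot below -0.037 m), for 0.2 s.
3. the brick has come to rest against the fence with the board still raised (value of joint board above 0.1 rad and x of brick in the frame of fence_foot above -0.045 m and linear speed of brick below 0.03 m/s), for 0.2 s.
At the end, for the whole second after the job is handed in: The board lies flat (under 0.03 rad), the brick lies flat and at rest on it against the fence (its origin at most 45 mm from the foot of the fence along the board, so a gap of at most 10 mm, and within 60 mm of the board's middle line) (value of joint board below 0.03 rad and x of brick in the frame of fence_foot between -0.045 and -0.03 m and y of brick in the frame of fence_foot between -0.06 and 0.06 m and angle between brick's own z axis and vertical below 0.06 rad and linear speed of brick below 0.01 m/s); the robot touches nothing.
It fails at once if the fingers or arm touch the brick (contact force between any of the fingers, the arm and brick above 0.3 N).
It fails at once if the brick shoots down: faster than 0.32 m/s (linear speed of brick above 0.32 m/s).
It fails at once if the board is dropped or slammed down: it falls faster than 1 rad/s (velocity of joint board below -1 rad/s).
It fails at once if the board is wrenched: the fingers grip, pull or press on it with more than 80 N in all (contact force between the fingers and board above 80 N).
It fails at once if the jug, the canister or the tamper is moved by more than 25 mm (distance of any of jug, canister, tamper from where it was at the start of the episode above 0.025 m).
It also fails if it takes over 72 s, if anything falls off the work surface, if the arm or the gripper's body presses on something with over 40 N, if the wrist force passes 120 N, or if a joint passes its speed limit or range.

ROBOT

A 6-joint arm with a two-finger parallel gripper is mounted at the origin on the work surface. World frame = base frame: x ahead of the robot, y to its left, z up, the work surface at z = 0. Lengths are in m, angles in rad, forces in N, time in s.
With the tool pointing down it reaches from about 0.4 to 0.825 m from the base axis. Payload 7 kg.
Tool frame: the origin (TCP) lies at the very end of the fingers, on their centre line; the grasp point (between the pads) lies 19 mm behind it; z points along the fingers, x is the direction in which the jaws open and shut, and the axes are right-handed (so a half turn about z gives the same grasp; the last joint's range is limited). The gripper opens to 88 mm and grips with 3 to 60 N. Pads are 19 mm wide; open, the fingers measure 130 mm over their backs; the gripper's body (78 mm by 193 mm) begins 47 mm behind the grasp point.
Start: joints at [-0.831, 0.359, 0.012, 0, -1.224, -0.288], TCP at [0.295, -0.607, 0.206] pointing down, gripper open.
Joint ranges: [-3.07, 3.07], [-1.43, 2.12], [-1.02, 1.25], [-3.03, 1.67], [-3.05, -0], [-3.03, 3.03]. Speed limits (rad/s): [2.39, 2.39, 3.01, 3.14, 3.14, 3.14].

INTERFACE

Orientations are given as [roll, pitch, yaw] about the fixed x, y, z axes, in that order (R = Rz(yaw) Ry(pitch) Rx(roll)).
In Python, from station import telemetry, grab_frame, arm, regions_of, pinpoint gives the robot as it stands. The module is installed in compiled form; this text tells all that it offers.
- The arm moves only by the shell command python3 -m inch 'ROWS' [FORCE]. ROWS is text: rows parted by semicolons, each of 7 numbers parted by spaces: the opening, from 0 (shut) to 1 (fully open), then the shift along the world's x, y, z in cm, then the turn, a rotation vector about the world's x, y, z in degrees. A call has 1 to 12 rows; each row is the pose to reach, as a shift and turn from the pose measured when the call began; what a row does not reach only later rows make up. A row lasts 1/8 s, in which the tool goes at most 62.5 mm and 10.7 degrees, less where a joint would pass 70% of its speed; a pose out of reach is approached as far as the arm can. A call with a gripper value outside its range is refused whole. The fingers move at their own pace and stop on an object; FORCE is the grip in N (left out, the last holds). Time passes only in rows, so rows that repeat a pose let the fingers close. It gives the time, the measured TCP pose, the force and the opening at its end, in the units of the state.
- telemetry.get_state(): the state, without advancing time (a new reading comes with each control period).
- grab_frame(name): name is "side" or "top" or "wrist"; returns a dict with "pixels" (480x640x3 uint8, red, green, blue), "fx", "fy", "cx", "cy" (pixels), "dist_coeffs" ([k1, k2, p1, p2, k3] as OpenCV has them; the pictures are not rectified), "R" (3x3) and "t" (3): a world point X has camera coordinates R X + t. Camera axes: x right, y down, z forward; pixel columns grow to the right and rows downward; lengths in m; the calibration is good to about 2 mm. A picture is of the moment at which its call begins. There is no depth.
- arm.job_done(): hands the job in, once; it reports no verdict.
Trained networks look in the newest picture that a camera, given by its name, has taken for a name from the list of things; names that differ only in an ending like _2 or _b are one class to them, and where a whole thing is asked for, a point or a joint stands for the part that bears it (a point fixed in the world has none). Each returns a list of dicts, best first, with "p" (0 to 1); they miss things now and then, are a little off and sometimes report something else, mostly with a low value. They report only what shows in the picture. A call takes as long as a camera call. They do not tell look-alikes from the thing itself.
- regions_of(camera, name): "pixels" (480x640 bool, what is visible of it) and "bbox" ([left, top, right, bottom] in pixels, round what is visible of it).
- pinpoint(camera, name): "location" ([column, row] in pixels: a listed point, or the origin of a listed thing).
The state is a dict: "t": time; "q": joint angles; "qd": joint speeds; "joint_efforts": joint torques, N m; "eef_pos": TCP position; "ee_rot": TCP orientation; "force": force on the tool from outside, world axes, zero at the start; "moment": the same for the moment, N m; "width": finger opening in m.
Only numpy, scipy, OpenCV 4.12 (cv2) and the standard library are available. Lean on these libraries where they do the work, as an engineer would, in place of code of your own. Each camera call takes 0.05 s, during which the arm holds its last target. There are 200 camera calls.

## Working session

There is one attempt and no reset: what is moved stays moved. The work goes in short steps, Python scripts to look and compute and a shell command to move; the robot and the scene stay as the last step left them, time stands still between calls to the robot, and variables do not carry over. Pictures are saved under pics/ and viewed, about 8 in all and at most 12, crops included, and the job is handed in when it is done.

```bash
mkdir -p pics; cat > h.py <<'E'
import numpy as np, cv2
from station import telemetry, grab_frame, arm, regions_of, pinpoint
def K(f): return np.array([[f['fx'],0,f['cx']],[0,f['fy'],f['cy']],[0,0,1.]])
def ray(f,px):
    u=cv2.undistortPoints(np.array([[px]],float),K(f),np.array(f['dist_coeffs'],float))[0,0]
    R=np.array(f['R']);t=np.array(f['t'])
    return -R.T@t, R.T@np.array([u[0],u[1],1.])
def onz(f,px,z):
    c,d=ray(f,px); return c+d*(z-c[2])/d[2]
def proj(f,X):
    r,_=cv2.Rodrigues(np.array(f['R'],float))
    return cv2.projectPoints(np.array(X,float).reshape(-1,1,3),r,np.array(f['t'],float),K(f),np.array(f['dist_coeffs'],float))[0][:,0]
def save(f,n): cv2.imwrite('pics/'+n,f['pixels'][:,:,::-1])
E
python3 - <<'E'
from h import *
s=telemetry.get_state(); print(s)
Z=dict(handle_bar=.053,hinge_axis=.05,fence_foot=.056,brick=.056,stand=0,jug=0,canister=0,tamper=0)
ims=[]
for c in('top','side'):
    f=grab_frame(c); ims.append(f['pixels']); save(f,c+'0.png')
    print(c,'cam',(-np.array(f['R']).T@np.array(f['t'])).round(2))
    for n,z in Z.items():
        for r in pinpoint(c,n)[:3]: print(c,n,round(r['p'],2),np.round(r['location']),onz(f,r['location'],z).round(3))
E
```

```text
{'t': 0.0, 'q': array([-8.30876275e-01,  3.59356795e-01,  1.10670389e-02, -3.40138333e-04,
       -1.22408266e+00, -2.88087016e-01]), 'qd': array([ 0.00041812, -0.0002708 ,  0.00037667, -0.0011517 ,  0.00105358,
        0.00022688]), 'joint_efforts': array([ 3.30801277e-04, -5.82726073e+01,  2.93056262e+01,  6.99755609e+00,
        6.77667311e-03, -1.99087417e-04]), 'eef_pos': array([ 0.29445581, -0.60681871,  0.20504753]), 'ee_rot': array([-3.14145139e+00, -1.60199569e-03,  2.02251342e+00]), 'force': array([-0.0493435 ,  0.77773616,  0.13222518]), 'moment': array([-0.02037088,  0.0338759 ,  0.04320302]), 'width': 0.08823491121268563}
top cam [0.48 0.09 1.36]
top handle_bar 0.76 [326. 280.] [0.484 0.053 0.053]
top hinge_axis 0.79 [274. 155.] [0.77  0.169 0.05 ]
top fence_foot 0.81 [275. 157.] [0.766 0.165 0.056]
top brick 0.92 [413. 237.] [ 0.579 -0.145  0.056]
top brick 0.89 [303. 214.] [0.634 0.103 0.056]
top brick 0.69 [196. 158.] [0.765 0.344 0.056]
top stand 0.95 [296. 210.] [0.651 0.122 0.   ]
top jug 0.67 [210. 228.] [0.609 0.321 0.   ]
top canister 0.58 [359. 176.] [ 0.731 -0.031  0.   ]
top tamper 0.83 [224. 273.] [0.504 0.29  0.   ]
side cam [0.2  0.8  0.91]
side handle_bar 0.64 [364. 250.] [0.484 0.065 0.053]
side hinge_axis 0.69 [203. 241.] [0.773 0.175 0.05 ]
side fence_foot 0.97 [211. 239.] [0.758 0.168 0.056]
side fence_foot 0.51 [365. 250.] [0.48  0.066 0.056]
side brick 0.95 [285. 238.] [0.629 0.105 0.056]
side brick 0.79 [155. 324.] [0.734 0.379 0.056]
side stand 0.89 [274. 260.] [0.649 0.12  0.   ]
side jug 0.89 [241. 344.] [0.605 0.319 0.   ]
side jug 0.38 [274. 260.] [0.648 0.122 0.   ]
side canister 0.63 [277. 201.] [ 0.726 -0.031  0.   ]
side tamper 0.85 [301. 352.] [ 0.503  0.289 -0.   ]
```

View pics/top0.png

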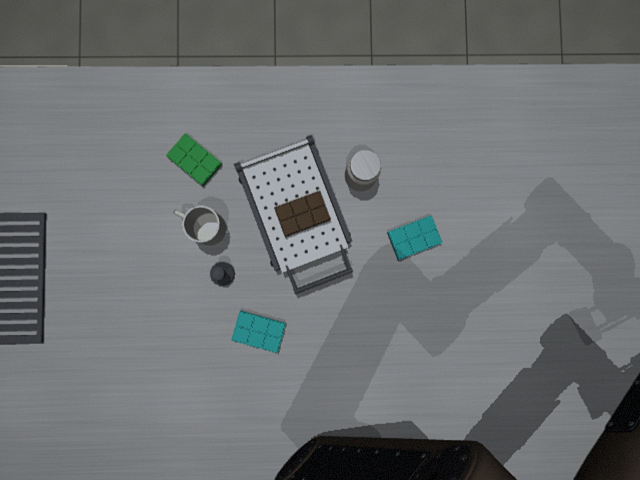

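View pics/side0.png

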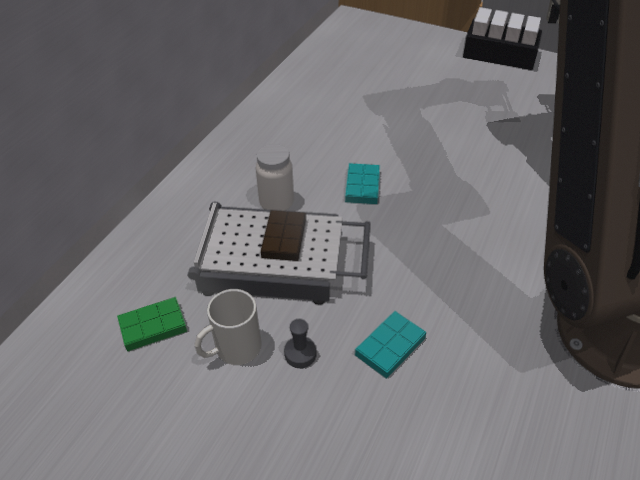

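The top view shows the board with the dark brown brick at (303,213) and the handle bar from (295,291) to (352,274).

- **Brick look-alikes:** green at (194,160), and turquoise at (414,237) and (259,331). I choose the brown one on the board.
- **Bar look-alikes:** the dark side rails and the slatted grate at (20,278). The bar is the one at (324,282).

Next I refine the bar, check it in a close crop and work out the first move.

```bash
python3 - <<'E'
from h import *
H=np.array([.770,.170,.05]);a=.388
u=np.array([np.cos(a),np.sin(a),0]);v=np.array([-u[1],u[0],0]);w=np.array([0,0,1.])
P=lambda x,y,z:H+x*u+y*v+z*w
for c in('top','side'):
    f=grab_frame(c); im=f['pixels'][:,:,::-1].copy()
    pts=proj(f,[P(-.31,0,.003),P(-.31,.07,.003),P(-.31,-.07,.003),P(-.26,.08,.006),P(-.26,-.08,.006),P(0,.08,.006),P(0,-.08,.006),P(-.008,0,.006)])
    m=pts.mean(0).astype(int)
    x0,y0=m-100; s=4
    cr=cv2.resize(im[y0:y0+200,x0:x0+200],None,fx=3,fy=3,interpolation=cv2.INTER_CUBIC)
    for p in pts: cv2.drawMarker(cr,tuple(((p-[x0,y0]+.5)*3).astype(int).tolist()),(0,0,255),cv2.MARKER_CROSS,10,1)
    cv2.imwrite('pics/crop_%s.png'%c,cr)
a=cv2.imread('pics/crop_top.png');b=cv2.imread('pics/crop_side.png')
cv2.imwrite('pics/crop.png',cv2.resize(np.hstack([a,b]),(800,400)))
d=P(-.31,0,.003)-telemetry.get_state()['eef_pos'];print('bar-TCP cm',(d*100).round(1))
E
```

```text
bar-TCP cm [ 18.8  66.  -15.3]
```

View pics/crop.png

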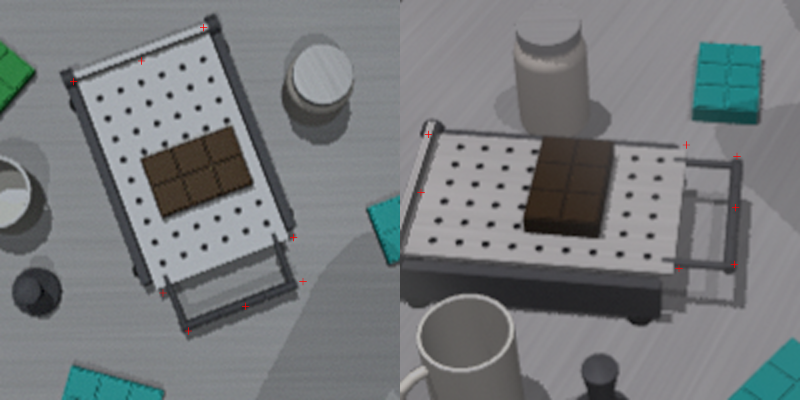

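The crop confirms the brown brick and the bar. The true yaw is slightly less than I modelled, about 0.355, and the bar's middle is about 5 mm further left, near (0.481, 0.057). I move above the bar.

```bash
python3 -m inch '0.4 2 6 0 0 0 7;0.4 4 12 0 0 0 14;0.4 5 18 0 0 0 21;0.4 7 24 0 0 0 28;0.4 9 30 0 0 0 36;0.4 10 36 0 0 0 44;0.4 12 42 0 0 0 52;0.4 14 48 -1 0 0 60;0.4 16 54 -2 0 0 68;0.4 18 60 -4 0 0 77;0.4 18.6 66.4 -5.5 0 0 84.5;0.4 18.6 66.4 -5.5 0 0 84.5' 15; python3 -m inch '0.4 0 0 0 0 0 0;0.4 0 0 0 0 0 0'
python3 - <<'E'
from h import *
s=telemetry.get_state();print(s['eef_pos'],s['ee_rot'],s['width'],s['q'])
f=grab_frame('wrist');save(f,'w1.png')
for c in('wrist','top','side'):
    g=grab_frame(c)
    for n,z in(('handle_bar',.053),('brick',.056),('hinge_axis',.05)):
        for r in pinpoint(c,n)[:2]: print(c,n,round(r['p'],2),np.round(r['location']),onz(g,r['location'],z).round(3))
E
```

```text
t: 2.5
eef_pos: [0.4806, 0.0597, 0.1501]
ee_rot: [-3.142, -0.001, -2.781]
force: [0.0, -0.4, -0.2]
width: 0.035
t: 2.75
eef_pos: [0.4806, 0.0589, 0.1505]
ee_rot: [-3.142, -0.001, -2.782]
force: [0.6, -0.8, 0.3]
width: 0.035
[0.48062959 0.05890847 0.15045627] [-3.14154675e+00 -6.24638746e-04 -2.78174472e+00] 0.03503913608962815 [ 5.29164185e-01  8.94788869e-02 -4.77222429e-01 -7.11063881e-05
 -1.00471845e+00 -1.69278083e-01]
wrist handle_bar 0.96 [318. 237.] [0.484 0.062 0.053]
wrist brick 0.63 [ 94. 220.] [0.632 0.104 0.056]
top brick 0.95 [192. 161.] [0.758 0.353 0.056]
top brick 0.77 [300. 215.] [0.631 0.109 0.056]
top hinge_axis 0.87 [273. 157.] [0.766 0.17  0.05 ]
side handle_bar 0.66 [366. 249.] [0.48  0.062 0.053]
side brick 0.9 [361. 186.] [ 0.558 -0.097  0.056]
side brick 0.84 [392. 346.] [0.355 0.246 0.056]
side hinge_axis 0.61 [203. 238.] [0.776 0.169 0.05 ]
```

View pics/w1.png

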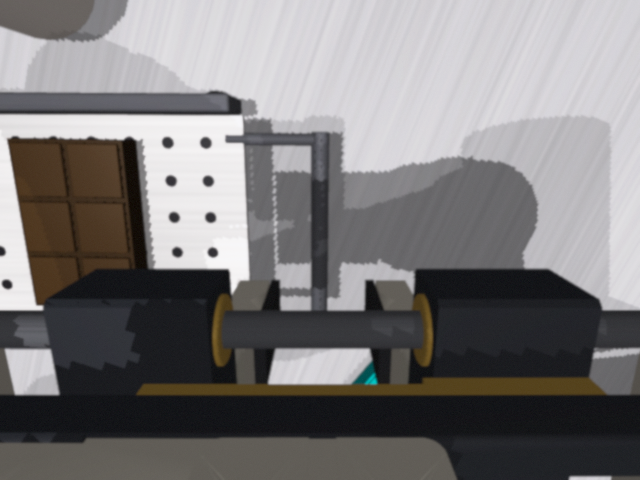

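The wrist view shows the bar parallel to the fingers and centred between them (column 320). The brown brick sits clear to the left, around (75,215). I go straight down and close gently.

```bash
python3 -m inch '0.4 0.2 0.1 -4 0 0 0;0.4 0.2 0.1 -8 0 0 0;0.4 0.2 0.1 -10 0 0 0;0.4 0.2 0.1 -11.6 0 0 0;0.4 0.2 0.1 -11.6 0 0 0;0.4 0.2 0.1 -11.6 0 0 0' 15; python3 -m inch '0 0 0 0 0 0 0;0 0 0 0 0 0 0;0 0 0 0 0 0 0;0 0 0 0 0 0 0;0 0 0 0 0 0 0;0 0 0 0 0 0 0' 15
```

```text
t: 4.15
eef_pos: [0.483, 0.0609, 0.0347]
ee_rot: [-3.141, -0.0, -2.78]
force: [0.1, 0.5, 0.1]
width: 0.0351
t: 4.9
eef_pos: [0.4822, 0.0605, 0.0347]
ee_rot: [-3.141, -0.002, -2.781]
force: [-5.0, -0.0, 6.0]
width: 0.0095
```

```bash
cat > chk.py <<'E'
import sys
from h import *
# usage: chk.py [xref] ; exits 1 if brick has slid >4 mm from xref or estimate is missing
H=np.array([.770,.170,.05]);a=.36
def look(c):
    s=telemetry.get_state(); th=np.arcsin((s['eef_pos'][2]-.0347)/.31)
    u=np.array([np.cos(a),np.sin(a),0]);v=np.array([-u[1],u[0],0]);z=np.array([0,0,1.])
    ex=np.cos(th)*u-np.sin(th)*z; n=np.sin(th)*u+np.cos(th)*z
    f=grab_frame(c); best=None
    for r in regions_of(c,'brick'):
        m=r['pixels']; ys,xs=np.nonzero(m)
        if len(xs)<30: continue
        col=f['pixels'][m].mean(0)
        if col[0]<col[1]: continue          # green / turquoise
        C,d=ray(f,[xs.mean(),ys.mean()]); O=H+n*.017
        X=C+d*((O-C)@n)/(d@n)-H
        x,y=X@ex+.008,X@v
        if -.26<x<.02 and abs(y)<.1 and (best is None or len(xs)>best[2]): best=(x,y,len(xs))
    return th,best,s
if __name__=='__main__':
    th,b,s=look('side')
    print('t%.2f th=%.3f'%(s['t'],th),'brick x,y,area',None if b is None else np.round(b,4),'F',s['force'].round(1),'w',round(s['width'],4))
    if len(sys.argv)>1 and (b is None or b[0]>float(sys.argv[1])+.004): sys.exit(1)
E
python3 chk.py
python3 -m inch '0 0 0 0.4 0 0 0;0 0 0 0.8 0 0 0;0 0.05 0.02 1.2 0 0 0;0 0.05 0.02 1.6 0 0 0;0 0.1 0.04 2.1 0 0 0;0 0.1 0.05 2.6 0 0 0;0 0.15 0.06 3.1 0 0 0;0 0.2 0.08 3.5 0 0 0;0 0.26 0.1 3.9 0 0 0;0 0.31 0.12 4.3 0 0 0;0 0.37 0.14 4.6 0 0 0;0 0.37 0.14 4.6 0 0 0'
python3 chk.py; python3 - <<'E'
from h import *
f=grab_frame('side');save(f,'s1.png')
E
```

```text
t4.90 th=0.000 brick x,y,area [-1.447e-01 -7.300e-03  1.913e+03] F [-5. -0.  6.] w 0.0095
t: 6.5
eef_pos: [0.4861, 0.062, 0.0809]
ee_rot: [-3.141, -0.001, -2.78]
force: [-0.9, -0.4, -0.7]
width: 0.0005
t6.50 th=0.150 brick x,y,area [-1.345e-01  4.130e-02  7.118e+03] F [-0.9 -0.4 -0.7] w 0.0005
```

View pics/s1.png

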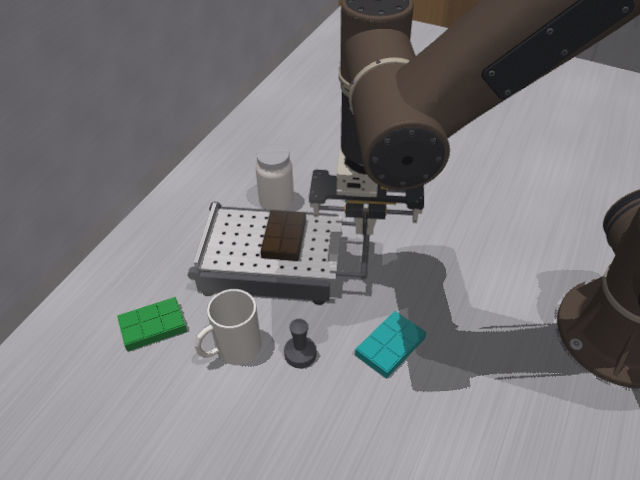

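The bar slipped out: the width has gone to 0. In the side view the board is flat, the brick is untouched at (284,235) and the fingers sit at about (366,220). I check the wrist view to see why.

```bash
sed -i 's/len(xs)<30/not 30<len(xs)<4000/' chk.py; python3 chk.py; python3 - <<'E'
from h import *
f=grab_frame('wrist');save(f,'w2.png'); s=telemetry.get_state()
print('cam',-np.array(f['R']).T@np.array(f['t']),'tcp',s['eef_pos'],'proj tcp',proj(f,[s['eef_pos'],s['eef_pos']+[0,0,.019]]))
for r in pinpoint('wrist','handle_bar'): print(r, onz(f,r['location'],.053))
E
```

```text
t6.65 th=0.149 brick x,y,area [-1.531e-01  1.560e-02  1.892e+03] F [ 0.1  0.3 -0.7] w 0.0005
cam [ 0.51083592 -0.00154567  0.25875529] tcp [0.48584619 0.06186419 0.08058096] proj tcp [[323.43608216 284.08649096]
 [323.66809886 300.22591676]]
{'location': [328.9, 265.7], 'p': 0.67} [0.48294821 0.06087121 0.053     ]
```

View pics/w2.png

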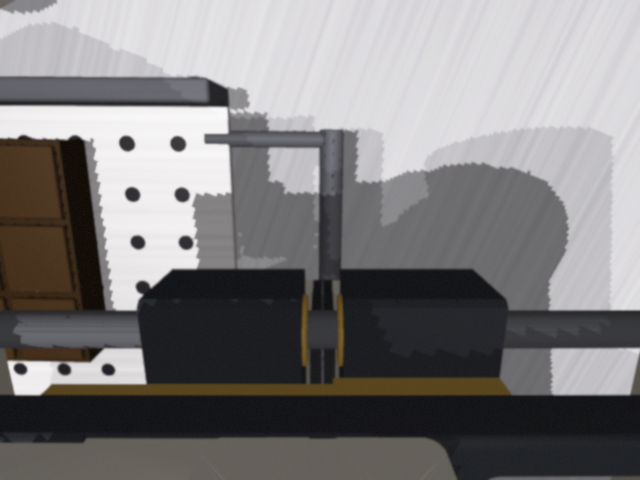

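The fingers closed above the bar, well aligned with it sideways: bar at column 331, TCP at column 323. The earlier grip read 9.5 mm on a 12 mm bar, so it was only on the bar's edge. I regrasp a little lower and watch the width as it closes.

```bash
python3 -m inch '0.4 -0.3 -0.1 0 0 0 0;0.4 -0.3 -0.1 0 0 0 0;0.4 -0.3 -0.1 0 0 0 0;0.4 -0.3 -0.1 0 0 0 0;0.4 -0.3 -0.1 0 0 0 0;0.4 -0.3 -0.1 -1.5 0 0 0;0.4 -0.3 -0.1 -3 0 0 0;0.4 -0.3 -0.1 -4.2 0 0 0;0.4 -0.3 -0.1 -5 0 0 0;0.4 -0.3 -0.1 -5 0 0 0' 15; python3 -m inch '0 0 0 0 0 0 0;0 0 0 0 0 0 0;0 0 0 0 0 0 0' 15;python3 -m inch '0 0 0 0 0 0 0';python3 -m inch '0 0 0 0 0 0 0;0 0 0 0 0 0 0';python3 -m inch '0 0 0 0 0 0 0;0 0 0 0 0 0 0'; python3 - <<'E'
from h import *
f=grab_frame('wrist');save(f,'w3.png'); g=grab_frame('side'); a=cv2.resize(f['pixels'][60:480,100:560],(400,365)); b=cv2.resize(g['pixels'][150:300,290:454],(400,365))
cv2.imwrite('pics/c3.png',np.hstack([a,b])[:,:,::-1])
E
```

```text
t: 8.1
eef_pos: [0.4826, 0.0607, 0.0301]
ee_rot: [-3.141, -0.003, -2.78]
force: [-0.5, -0.8, -0.5]
width: 0.0351
t: 8.48
eef_pos: [0.482, 0.0604, 0.0303]
ee_rot: [-3.141, -0.004, -2.781]
force: [-0.7, 1.9, 6.5]
width: 0.0112
t: 8.6
eef_pos: [0.4821, 0.0605, 0.0305]
ee_rot: [-3.141, -0.004, -2.781]
force: [0.3, -0.9, -1.6]
width: 0.0114
t: 8.85
eef_pos: [0.4821, 0.0605, 0.0304]
ee_rot: [-3.141, -0.004, -2.781]
force: [0.1, 0.6, -0.7]
width: 0.0109
t: 9.1
eef_pos: [0.4821, 0.0605, 0.0304]
ee_rot: [-3.141, -0.004, -2.781]
force: [-0.8, 0.4, -0.4]
width: 0.0113
```

View pics/c3.png

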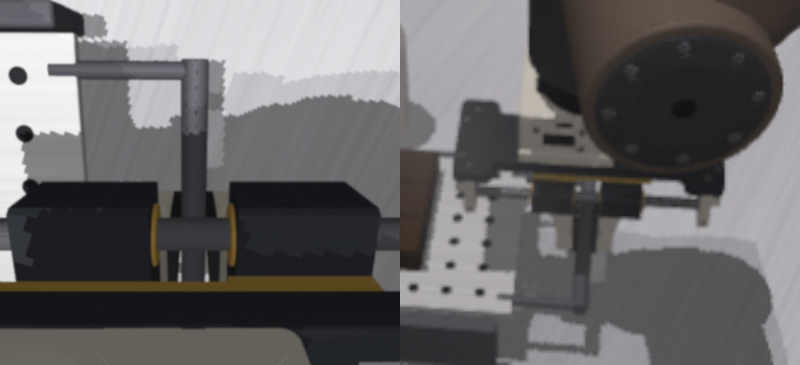

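The bar now runs between the fingers and the width holds steady at 11.2 mm with no net force. I do a small test lift.

```bash
python3 -m inch '0 0 0 0.2 0 0 0;0 0 0 0.4 0 0 0;0 0 0 0.6 0 0 0;0 0 0 0.6 0 0 0';  python3 -m inch '0 0 0 0.3 0 0 0;0 0 0 0.6 0 0 0;0 0.05 0.02 0.9 0 0 0;0 0.05 0.02 0.9 0 0 0'; sed -i 's/\.0347/.0304/' chk.py; python3 chk.py
```

```text
t: 9.7
eef_pos: [0.4822, 0.0605, 0.0366]
ee_rot: [-3.141, -0.003, -2.781]
force: [1.7, 0.6, -4.1]
width: 0.0116
t: 10.2
eef_pos: [0.4825, 0.0607, 0.0458]
ee_rot: [-3.141, -0.003, -2.781]
force: [1.1, 0.1, -3.2]
width: 0.0112
t10.20 th=0.050 brick x,y,area [-1.447e-01 -6.600e-03  2.004e+03] F [ 1.1  0.1 -3.2] w 0.0112
```

```bash
python3 -m inch '0 0 0 0.4 0 0 0;0 0.05 0.02 0.8 0 0 0;0 0.1 0.03 1.2 0 0 0;0 0.13 0.05 1.6 0 0 0;0 0.18 0.07 2 0 0 0;0 0.23 0.09 2.4 0 0 0;0 0.28 0.11 2.8 0 0 0;0 0.34 0.13 3.2 0 0 0;0 0.38 0.15 3.5 0 0 0;0 0.41 0.16 3.7 0 0 0;0 0.41 0.16 3.7 0 0 0'; python3 chk.py -0.1447 && python3 -m inch '0 0.03 0.01 0.15 0 0 0;0 0.05 0.02 0.3 0 0 0;0 0.05 0.02 0.3 0 0 0' && python3 chk.py -0.1447 && python3 -m inch '0 0.03 0.01 0.15 0 0 0;0 0.05 0.02 0.3 0 0 0;0 0.05 0.02 0.3 0 0 0' && python3 chk.py -0.1447
```

```text
t: 11.68
eef_pos: [0.4866, 0.0622, 0.0827]
ee_rot: [-3.141, -0.004, -2.781]
force: [0.8, -0.8, -3.4]
width: 0.0115
t11.68 th=0.170 brick x,y,area None F [ 0.8 -0.8 -3.4] w 0.0115
```

```bash
python3 - <<'E'
from h import *
import chk
for c in('side','top','wrist'):
    print(c,chk.look(c)[1],[(round(r['p'],2),np.round(r['bbox']).tolist(),int(r['pixels'].sum())) for r in regions_of(c,'brick')])
fs=[grab_frame(c)['pixels'] for c in('side','top','wrist')]
cv2.imwrite('pics/c4.png',np.hstack([fs[0][140:340,160:427],fs[1][110:310,200:467],cv2.resize(fs[2],(266,200))])[:,:,::-1])
E
```

```text
side (np.float64(-0.14532238362344205), np.float64(-0.006314949859292977), 1940) [(0.86, [119.0, 297.0, 188.0, 354.0], 2409), (0.7, [259.0, 199.0, 306.0, 251.0], 1940), (0.69, [353.0, 311.0, 429.0, 379.0], 2661)]
top (np.float64(-0.14328671772978285), np.float64(-0.01272581416627952), 1629) [(0.9, [274.0, 188.0, 332.0, 232.0], 1629), (0.83, [386.0, 217.0, 440.0, 260.0], 1459), (0.56, [165.0, 136.0, 222.0, 189.0], 1485)]
wrist None [(0.85, [2.0, 139.0, 75.0, 398.0], 11239)]
```

View pics/c4.png

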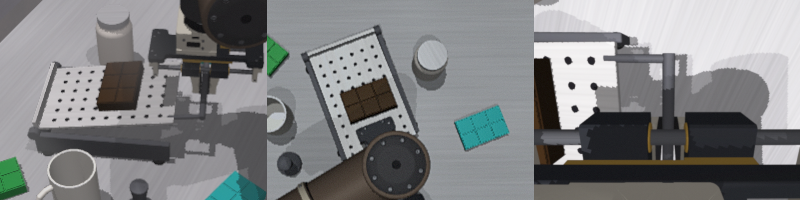

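All three views show the bar held, the board raised to about 0.17 rad and the brick still in place at (-0.145). The network simply missed it once, so I add a retry and go on in 0.01 rad steps that stop at the first slide.

```bash
python3 - <<'E'
s=open('chk.py').read()
s=s.replace("    th,b,s=look('side')\n","    for c in('side','top','side','top'):\n        th,b,s=look(c)\n        if b: break\n")
s=s.replace("print('t","print(c,'t")
open('chk.py','w').write(s)
E
python3 -m inch '0 0.03 0.01 0.15 0 0 0;0 0.05 0.02 0.3 0 0 0;0 0.05 0.02 0.3 0 0 0' && python3 chk.py -0.144 && python3 -m inch '0 0.03 0.01 0.15 0 0 0;0 0.05 0.02 0.3 0 0 0;0 0.05 0.02 0.3 0 0 0' && python3 chk.py -0.144 && python3 -m inch '0 0.03 0.01 0.15 0 0 0;0 0.06 0.02 0.3 0 0 0;0 0.06 0.02 0.3 0 0 0;0 0.06 0.02 0.3 0 0 0' && python3 chk.py -0.144 && python3 -m inch '0 0.03 0.01 0.15 0 0 0;0 0.06 0.02 0.3 0 0 0;0 0.06 0.02 0.3 0 0 0;0 0.06 0.02 0.3 0 0 0' && python3 chk.py -0.144
```

```text
t: 12.75
eef_pos: [0.487, 0.0624, 0.0857]
ee_rot: [-3.141, -0.004, -2.781]
force: [0.5, -1.7, -3.0]
width: 0.0113
side t12.75 th=0.179 brick x,y,area [-1.456e-01 -7.200e-03  1.973e+03] F [ 0.5 -1.7 -3. ] w 0.0113
t: 13.22
eef_pos: [0.4876, 0.0626, 0.0888]
ee_rot: [-3.141, -0.004, -2.781]
force: [0.2, -2.1, -4.0]
width: 0.0115
side t13.22 th=0.190 brick x,y,area [-1.449e-01 -7.300e-03  1.906e+03] F [ 0.2 -2.1 -4. ] w 0.0115
t: 13.82
eef_pos: [0.4882, 0.0628, 0.0918]
ee_rot: [-3.141, -0.003, -2.781]
force: [-0.3, -1.5, -2.9]
width: 0.0114
side t13.82 th=0.199 brick x,y,area [-1.451e-01 -6.900e-03  1.899e+03] F [-0.3 -1.5 -2.9] w 0.0114
t: 14.42
eef_pos: [0.4888, 0.063, 0.0948]
ee_rot: [-3.141, -0.003, -2.781]
force: [0.4, -1.6, -2.8]
width: 0.0109
side t14.43 th=0.209 brick x,y,area [-1.457e-01 -6.200e-03  1.914e+03] F [ 0.4 -1.6 -2.8] w 0.0109
```

```bash
sed -i 's/+\.004/+.0025/' chk.py; 
python3 -m inch '0 0.03 0.01 0.15 0 0 0;0 0.06 0.02 0.3 0 0 0;0 0.06 0.02 0.3 0 0 0;0 0.06 0.02 0.3 0 0 0' >l && python3 chk.py -0.145 && python3 -m inch '0 0.03 0.01 0.15 0 0 0;0 0.07 0.03 0.3 0 0 0;0 0.07 0.03 0.3 0 0 0;0 0.07 0.03 0.3 0 0 0' >l && python3 chk.py -0.145 && python3 -m inch '0 0.03 0.01 0.15 0 0 0;0 0.07 0.03 0.3 0 0 0;0 0.07 0.03 0.3 0 0 0;0 0.07 0.03 0.3 0 0 0' >l && python3 chk.py -0.145 && python3 -m inch '0 0.03 0.01 0.15 0 0 0;0 0.07 0.03 0.3 0 0 0;0 0.07 0.03 0.3 0 0 0;0 0.07 0.03 0.3 0 0 0' >l && python3 chk.py -0.145 && python3 -m inch '0 0.04 0.01 0.15 0 0 0;0 0.08 0.03 0.3 0 0 0;0 0.08 0.03 0.3 0 0 0;0 0.08 0.03 0.3 0 0 0' >l && python3 chk.py -0.145 && python3 -m inch '0 0.04 0.01 0.15 0 0 0;0 0.08 0.03 0.3 0 0 0;0 0.08 0.03 0.3 0 0 0;0 0.08 0.03 0.3 0 0 0' >l && python3 chk.py -0.145 && python3 -m inch '0 0.04 0.01 0.15 0 0 0;0 0.08 0.03 0.3 0 0 0;0 0.08 0.03 0.3 0 0 0;0 0.08 0.03 0.3 0 0 0' >l && python3 chk.py -0.145
```

```text
side t15.03 th=0.219 brick x,y,area [-1.454e-01 -6.700e-03  1.955e+03] F [ 0.3 -1.  -3.3] w 0.0112
side t15.62 th=0.229 brick x,y,area [-1.451e-01 -5.800e-03  1.965e+03] F [-0.  -1.1 -3.1] w 0.0114
side t16.23 th=0.239 brick x,y,area [-1.458e-01 -6.200e-03  1.937e+03] F [-0.3 -0.6 -3.6] w 0.0117
side t16.82 th=0.249 brick x,y,area [-1.449e-01 -6.300e-03  1.818e+03] F [ 0.1 -1.5 -2.6] w 0.0111
side t17.43 th=0.259 brick x,y,area [-1.453e-01 -6.500e-03  1.970e+03] F [-1.3 -2.2 -2.6] w 0.0113
side t18.02 th=0.270 brick x,y,area [-1.454e-01 -6.200e-03  1.915e+03] F [-0.8 -2.  -3.4] w 0.0112
side t18.62 th=0.280 brick x,y,area [-1.463e-01 -6.100e-03  1.904e+03] F [-0.5 -2.3 -2.8] w 0.0111
```

```bash

python3 -m inch '0 0.04 0.02 0.15 0 0 0;0 0.08 0.03 0.3 0 0 0;0 0.08 0.03 0.3 0 0 0;0 0.08 0.03 0.3 0 0 0' >l && python3 chk.py -0.145 && python3 -m inch '0 0.04 0.02 0.15 0 0 0;0 0.09 0.03 0.3 0 0 0;0 0.09 0.03 0.3 0 0 0;0 0.09 0.03 0.3 0 0 0' >l && python3 chk.py -0.145 && python3 -m inch '0 0.04 0.02 0.15 0 0 0;0 0.09 0.03 0.3 0 0 0;0 0.09 0.03 0.3 0 0 0;0 0.09 0.03 0.3 0 0 0' >l && python3 chk.py -0.145 && python3 -m inch '0 0.05 0.02 0.15 0 0 0;0 0.09 0.04 0.3 0 0 0;0 0.09 0.04 0.3 0 0 0;0 0.09 0.04 0.3 0 0 0' >l && python3 chk.py -0.145 && python3 -m inch '0 0.05 0.02 0.15 0 0 0;0 0.1 0.04 0.3 0 0 0;0 0.1 0.04 0.3 0 0 0;0 0.1 0.04 0.3 0 0 0' >l && python3 chk.py -0.145 && python3 -m inch '0 0.05 0.02 0.15 0 0 0;0 0.1 0.04 0.3 0 0 0;0 0.1 0.04 0.3 0 0 0;0 0.1 0.04 0.3 0 0 0' >l && python3 chk.py -0.145 && python3 -m inch '0 0.05 0.02 0.15 0 0 0;0 0.1 0.04 0.3 0 0 0;0 0.1 0.04 0.3 0 0 0;0 0.1 0.04 0.3 0 0 0' >l && python3 chk.py -0.145; cat l
```

```text
side t19.23 th=0.290 brick x,y,area [-1.456e-01 -6.300e-03  1.952e+03] F [-0.6 -1.4 -3.5] w 0.0112
side t19.82 th=0.300 brick x,y,area [-1.450e-01 -5.500e-03  1.858e+03] F [-1.7 -1.9 -3.3] w 0.0113
top t20.52 th=0.310 brick x,y,area [-1.438e-01 -1.270e-02  1.693e+03] F [-1.  -1.6 -2.2] w 0.0114
side t21.12 th=0.321 brick x,y,area [-1.462e-01 -5.700e-03  1.911e+03] F [-1.4 -1.6 -2.7] w 0.0113
side t21.73 th=0.331 brick x,y,area [-1.459e-01 -6.400e-03  1.884e+03] F [-1.7 -3.2 -2.7] w 0.0109
side t22.32 th=0.341 brick x,y,area [-1.458e-01 -5.900e-03  1.911e+03] F [-1.6 -3.5 -2.7] w 0.0114
side t22.93 th=0.352 brick x,y,area [-1.464e-01 -5.400e-03  1.873e+03] F [-1.5 -2.8 -1.8] w 0.011
t: 22.92
eef_pos: [0.5003, 0.0673, 0.1372]
ee_rot: [-3.141, -0.003, -2.781]
force: [-1.5, -2.8, -1.8]
width: 0.011
```

```bash

python3 -m inch '0 0.05 0.02 0.15 0 0 0;0 0.1 0.04 0.29 0 0 0;0 0.1 0.04 0.29 0 0 0;0 0.1 0.04 0.29 0 0 0' >l && python3 chk.py -0.145 && python3 -m inch '0 0.05 0.02 0.15 0 0 0;0 0.11 0.04 0.29 0 0 0;0 0.11 0.04 0.29 0 0 0;0 0.11 0.04 0.29 0 0 0' >l && python3 chk.py -0.145 && python3 -m inch '0 0.05 0.02 0.15 0 0 0;0 0.11 0.04 0.29 0 0 0;0 0.11 0.04 0.29 0 0 0;0 0.11 0.04 0.29 0 0 0' >l && python3 chk.py -0.145 && python3 -m inch '0 0.06 0.02 0.15 0 0 0;0 0.11 0.04 0.29 0 0 0;0 0.11 0.04 0.29 0 0 0;0 0.11 0.04 0.29 0 0 0' >l && python3 chk.py -0.145 && python3 -m inch '0 0.06 0.02 0.15 0 0 0;0 0.12 0.04 0.29 0 0 0;0 0.12 0.04 0.29 0 0 0;0 0.12 0.04 0.29 0 0 0' >l && python3 chk.py -0.145 && python3 -m inch '0 0.06 0.02 0.15 0 0 0;0 0.12 0.04 0.29 0 0 0;0 0.12 0.04 0.29 0 0 0;0 0.12 0.04 0.29 0 0 0' >l && python3 chk.py -0.145 && python3 -m inch '0 0.06 0.02 0.15 0 0 0;0 0.12 0.05 0.29 0 0 0;0 0.12 0.05 0.29 0 0 0;0 0.12 0.05 0.29 0 0 0' >l && python3 chk.py -0.145; cat l
```

```text
side t23.52 th=0.362 brick x,y,area [-1.463e-01 -5.500e-03  1.823e+03] F [-1.5 -2.9 -1.6] w 0.0113
side t24.12 th=0.372 brick x,y,area [-1.456e-01 -6.700e-03  1.894e+03] F [-1.1 -2.8 -1.9] w 0.0111
side t24.73 th=0.382 brick x,y,area [-1.406e-01 -5.800e-03  1.836e+03] F [-2.6 -2.4 -1.5] w 0.0115
t: 24.72
eef_pos: [0.5034, 0.0685, 0.1461]
ee_rot: [-3.141, -0.003, -2.781]
force: [-2.6, -2.4, -1.5]
width: 0.0115
```

The brick has started to slide at about 0.38 rad. I hold the board still.

```bash
python3 chk.py; python3 -m inch '0 0 0 0 0 0 0;0 0 0 0 0 0 0' >l; python3 chk.py;python3 -m inch '0 0 0 0 0 0 0;0 0 0 0 0 0 0' >l; python3 chk.py;python3 -m inch '0 0 0 0 0 0 0;0 0 0 0 0 0 0' >l; python3 chk.py
```

```text
side t24.82 th=0.382 brick x,y,area [-1.367e-01 -5.500e-03  1.879e+03] F [-1.8 -2.7 -2. ] w 0.0112
side t25.18 th=0.382 brick x,y,area [-1.178e-01 -5.600e-03  1.923e+03] F [-2.2 -3.  -2. ] w 0.0112
side t25.52 th=0.382 brick x,y,area [-8.840e-02 -6.900e-03  1.874e+03] F [-2.4 -3.2 -2.3] w 0.0109
side t25.88 th=0.382 brick x,y,area [-4.78e-02 -7.40e-03  1.81e+03] F [-2.2 -3.7 -3.2] w 0.0114
```

It slides at about 0.05 to 0.12 m/s, which is gentle. I let it settle against the fence.

```bash
python3 -m inch '0 0 0 0 0 0 0;0 0 0 0 0 0 0;0 0 0 0 0 0 0;0 0 0 0 0 0 0' >l; python3 chk.py;python3 -m inch '0 0 0 0 0 0 0;0 0 0 0 0 0 0;0 0 0 0 0 0 0' ; python3 chk.py
```

```text
side t26.48 th=0.382 brick x,y,area [-3.540e-02 -7.100e-03  1.754e+03] F [-1.9 -3.2 -1.8] w 0.0113
t: 26.95
eef_pos: [0.5034, 0.0685, 0.146]
ee_rot: [-3.141, -0.003, -2.781]
force: [-1.4, -2.2, -1.9]
width: 0.0107
top t27.05 th=0.382 brick x,y,area [-3.270e-02 -1.120e-02  1.535e+03] F [-1.8 -2.8 -1.3] w 0.0108
```

The brick rests against the fence (x ≈ -0.035) with the board still raised. I lower it along the arc.

```bash
python3 -m inch '0 -0.17 -0.06 -0.47 0 0 0;0 -0.33 -0.12 -0.94 0 0 0;0 -0.49 -0.18 -1.4 0 0 0;0 -0.64 -0.24 -1.87 0 0 0;0 -0.78 -0.3 -2.35 0 0 0;0 -0.91 -0.35 -2.82 0 0 0;0 -1.04 -0.4 -3.3 0 0 0;0 -1.16 -0.44 -3.77 0 0 0;0 -1.27 -0.48 -4.25 0 0 0;0 -1.38 -0.52 -4.74 0 0 0;0 -1.48 -0.56 -5.23 0 0 0;0 -1.58 -0.59 -5.72 0 0 0'; python3 chk.py
```

```text
t: 28.65
eef_pos: [0.4875, 0.0625, 0.0885]
ee_rot: [-3.141, -0.003, -2.781]
force: [-3.7, -2.3, -1.3]
width: 0.0111
side t28.65 th=0.188 brick x,y,area [-3.430e-02 -6.700e-03  1.826e+03] F [-3.7 -2.3 -1.3] w 0.0111
```

```bash
python3 -m inch '0 -0.1 -0.04 -0.6 0 0 0;0 -0.2 -0.08 -1.18 0 0 0;0 -0.28 -0.11 -1.8 0 0 0;0 -0.36 -0.14 -2.41 0 0 0;0 -0.42 -0.16 -3 0 0 0;0 -0.47 -0.18 -3.64 0 0 0;0 -0.5 -0.19 -4.1 0 0 0;0 -0.52 -0.2 -4.57 0 0 0;0 -0.53 -0.2 -5 0 0 0;0 -0.54 -0.2 -5.3 0 0 0;0 -0.54 -0.2 -5.6 0 0 0;0 -0.54 -0.2 -5.8 0 0 0'; python3 -m inch '0 0 0 0 0 0 0;0 0 0 0 0 0 0'; python3 chk.py
```

```text
t: 30.25
eef_pos: [0.4822, 0.0605, 0.0304]
ee_rot: [-3.141, -0.004, -2.781]
force: [-8.6, 0.1, 16.3]
width: 0.0116
t: 30.5
eef_pos: [0.4821, 0.0605, 0.0306]
ee_rot: [-3.141, -0.004, -2.78]
force: [-5.4, -0.4, 1.9]
width: 0.0115
side t30.50 th=0.001 brick x,y,area [-3.410e-02 -6.300e-03  1.961e+03] F [-5.4 -0.4  1.9] w 0.0115
```

The board is on its stop. I open to 0.4 only, so the fingers clear the plate, then lift straight up.

```bash
python3 -m inch '0.4 0 0 0 0 0 0;0.4 0 0 0 0 0 0;0.4 0 0 0 0 0 0;0.4 0 0 0 0 0 0;0.4 0 0 0 0 0 0;0.4 0 0 0 0 0 0'; python3 -m inch '0.4 0 0 1 0 0 0;0.4 0 0 2.5 0 0 0;0.4 0 0 4 0 0 0;0.4 0 0 6 0 0 0;0.4 0 0 9 0 0 0;0.4 -2 0 12 0 0 0;0.4 -4 0 14 0 0 0;0.4 -4 0 14 0 0 0;0.4 -4 0 14 0 0 0'
python3 - <<'E'
from h import *
import chk
f=grab_frame('side'); save(f,'end.png'); g=grab_frame('top')
# flat board now: rerun estimate with theta=0
import types
st=telemetry.get_state()
H=chk.H;a=chk.a;u=np.array([np.cos(a),np.sin(a),0]);v=np.array([-u[1],u[0],0])
for c,ff in(('side',f),('top',g)):
    for r in regions_of(c,'brick'):
        m=r['pixels'];ys,xs=np.nonzero(m);X=onz(ff,[xs.mean(),ys.mean()],.067)-H
        print(c,round(r['p'],2),'x %.4f y %.4f'%(X@u+.008,X@v),ff['pixels'][m].mean(0).round())
    for n in('jug','canister','tamper'):
        for r in pinpoint(c,n)[:1]: print(c,n,onz(ff,r['location'],0).round(3))
    for r in pinpoint(c,'handle_bar')[:1]: print(c,'bar',onz(ff,r['location'],.053).round(3))
print(st['t'],st['force'].round(1),st['eef_pos'])
E
```

```text
t: 31.35
eef_pos: [0.4822, 0.0605, 0.0306]
ee_rot: [-3.141, -0.003, -2.78]
force: [0.0, 0.4, 0.1]
width: 0.0355
t: 32.48
eef_pos: [0.4423, 0.0606, 0.1707]
ee_rot: [-3.141, -0.003, -2.78]
force: [0.0, -0.3, 1.0]
width: 0.0352
side 0.89 x -0.3495 y 0.2194 [ 42. 136. 137.]
side 0.66 x -0.2764 y -0.1523 [ 42. 127. 127.]
side 0.59 x -0.0337 y -0.0070 [55. 43. 32.]
side 0.57 x 0.0502 y 0.2162 [ 45. 123.  63.]
side jug [ 0.605  0.323 -0.   ]
side canister [ 0.725 -0.024 -0.   ]
side tamper [0.5   0.291 0.   ]
side bar [0.474 0.063 0.053]
top 0.97 x 0.0592 y 0.1696 [ 49. 127.  67.]
top 0.93 x -0.0323 y -0.0131 [68. 56. 44.]
top 0.79 x -0.2843 y -0.2264 [ 45. 140. 140.]
top 0.54 x -0.3140 y 0.1928 [ 44. 143. 143.]
top 0.39 x -0.1345 y 0.0001 [147. 150. 154.]
top jug [0.61  0.326 0.   ]
top canister [ 0.731 -0.032  0.   ]
top tamper [0.512 0.292 0.   ]
32.575 [-0.4 -0.1 -0.1] [0.4421923  0.06040861 0.17000549]
```

View pics/end.png

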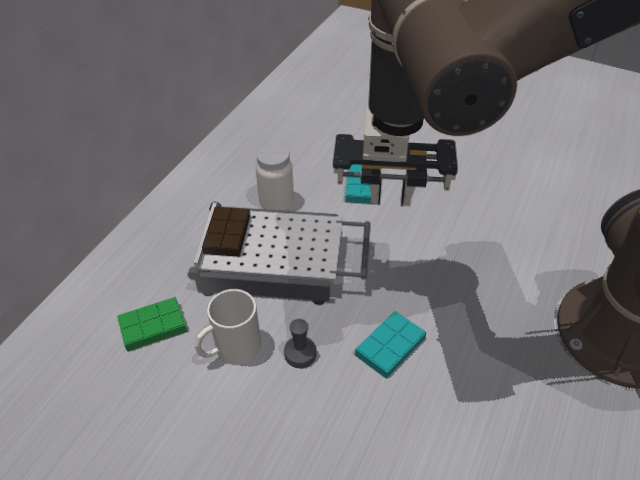

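The final view shows the board flat, the brown brick against the fence at (226,231), the gripper clear of everything, and the jug, canister and tamper where they were.

```bash
python3 -c "
from station import arm; print(arm.job_done())"
```

```text
the job is handed in; nothing more can be done
None
```

The brick is at the fence, the board is flat again, the bar is released, and I handed the job in at about 33 s.

- **Raising:** I gripped the bar at 15 N and raised the board in 0.01 rad steps from about 0.17 rad. The brick began to slide at about 0.38 rad.
- **Sliding and lowering:** I held the board still while the brick slid down at up to about 0.12 m/s by the camera estimates. It came to rest at the fence with the board still raised. Then I lowered the board at about 0.13 rad/s onto its stop.
- **Slip on the first grasp:** The first grip held only the edge of the bar. On the first lift it slipped off, with the board barely raised, if at all. I took it again about 4 mm lower and it held at about 11 mm for the rest of the run. The gripper read 11 mm on a 12 mm bar throughout, and I did not find out why.
- **Last checks:** The brick's x relative to the fence foot is -0.034 m from the side camera and -0.032 m from the top camera. Its sideways offset is -7 mm and -13 mm from the same two cameras. Force on the gripper is about zero.
- **Disagreements in the last checks:**
  - The two cameras differ by a few mm on the brick.
  - The side camera put the bar about 1 cm off, while the picture shows it in place.
  - The jug, canister and tamper read within 1 cm of their starting positions, which is within the detection noise.

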